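Lock the slicer's guide fence with a quarter-turn stop

TASK

Take the loose quarter-turn stop out of its white rest block and drop its foot into the slot of the slicer's feed bed, clear of the guide fence. Push it down against the spring in the slot, slide it along until its collar bears gently on the bumper at the front of the fence without shoving the fence along, and keeping it against the bumper give it a quarter turn so that its foot locks under the slot's lips, and let go of it there. Do not force anything, and leave the jar, the bowl and the spatula where they are.

Things in the scene. Friction and masses are not known exactly. Their poses are not given: they have to be found in the camera images.
- stop: loose quarter-turn stop, 120 to 195 g, upright. Origin: axis, at the underside of its round collar (40 mm diameter, z 0 to 10 mm); z up. Black grip bar above: 46 mm along x, 12 mm along y, z 10 to 46 mm. Below: shank 8 mm diameter to z -9 mm, then the foot, a flat bar 26 mm along x, 10 mm along y, z -9 to -15 mm. Bar and foot are parallel; half a turn makes no difference
- rest: white plastic block, fixed, 70 x 70 x 30 mm, with an upright round 33 mm through hole in which the stop's foot hangs at the start, the collar lying on the block's top. Origin: centre of its underside
- slot (a point): middle of the slot's mouth, at the height of the feed bed's flat top. x along the slot towards the fence and blade, y across, z up. The slot runs from x = -125 to +125 mm; mouth 13 mm wide, lips 6 mm thick, cavity under them 32 mm wide. With the collar pushed down to within 2 mm of the bed's top the foot is clear below the lips and can be turned either way
- bed: the slicer's fixed aluminium feed bed, 280 mm along x, 110 mm along y, 50 mm high, holding slot, strip and fence. Origin: centre of its underside, on the table, below point slot; axes as slot. A round blade guard stands at x = 161 to 203 mm, y = 15 to 235 mm, up to 240 mm above the table
- strip: sprung steel strip lying in the cavity all along the slot. Origin: middle of its top, 6 mm under the bed's top when free; can go down 11.5 mm. Pushes up with 3 N free, 6 N with the collar on the bed. An unturned foot stands on it, collar up to 9 mm over the bed. A foot turned across the slot and let go is pushed up under the lips: locked, collar 3 mm over the bed
- fence: guide fence, steel foot plate on the bed across the slot. Origin: foot of its front face at the bed's top, over the slot's middle; axes as slot. The face looks to -x, 90 mm wide, 9 mm high, and carries a 50 mm wide, 9 mm high bumper plate whose front stands 2 to 14 mm proud (differs, not measured). 56 mm behind the face an upright plate, 59 mm high. Slides if pushed over about 18 N
- jar: amber glass jar, 60 mm diameter, 75 mm high, a bystander; origin: centre of its underside
- bowl: steel bowl, 120 mm diameter, 50 mm high, a bystander; origin: centre of its underside
- spatula: wooden spatula, 240 mm long, lying on the table, a bystander
Things that resemble listed ones, but are neither listed nor needed, are in the scene too. Leave any yellow look-alike of the stop alone.

How it is judged:
On the way, in this order (a step that is already met when the one before it is completed fails the run):
1. the stop's foot is in the slot, lying along it (z of stop in the frame of slot below 0.012 m and y of stop in the frame of slot between -0.004 and 0.004 m and x of stop in the frame of slot above -0.12 m and angle between the x axis of stop and the x axis of slot, either way round below 0.3 rad and angle between stop's own z axis and vertical below 0.15 rad), for 0.1 s.
2. with its foot in the slot, the stop bears on the fence's bumper with at least 1.5 N (contact force between stop and fence above 1.5 N and z of stop in the frame of slot below 0.012 m), for 0.2 s.
3. with the foot turned across the slot under the lips, the stop still touches the fence's bumper (at least 0.2 N) (angle between the x axis of stop and the y axis of slot, either way round below 0.3 rad and z of stop in the frame of slot below 0.0045 m and contact force between stop and fence above 0.2 N), for 0.1 s.
At the end, for the whole second after the job is handed in: The stop is released, at rest and upright in the slot, its foot across the slot (within 0.3 rad) under the lips, the collar at most 4.5 mm over the bed and within 17 mm of the fence's front face, at its bumper, its axis within 4 mm of the slot's middle; the fence within 2.5 mm of its start (z of stop in the frame of slot between -0.002 and 0.0045 m and y of stop in the frame of slot between -0.004 and 0.004 m and angle between the x axis of stop and the y axis of slot, either way round below 0.3 rad and angle between stop's own z axis and vertical below 0.1 rad and x of stop in the frame of fence above -0.037 m and distance of fence from where it was at the start of the episode below 0.0025 m and linear speed of stop below 0.01 m/s); the robot touches nothing.
It fails at once if the stop pushes the fence with more than 25 N (contact force between stop and fence above 25 N).
It fails at once if the fence is shoved more than 2.5 mm (distance of fence from where it was at the start of the episode above 0.0025 m).
It fails at once if the stop is forced against the slicer with more than 60 N (contact force between stop and bed above 60 N).
It fails at once if the jar, bowl or spatula is displaced by more than 20 mm (distance of any of jar, bowl, spatula from where it was at the start of the episode above 0.02 m).
It also fails if it takes over 61 s, if anything falls off the work surface, if the arm or the gripper's body presses on something with over 40 N, if the wrist force passes 120 N, or if a joint passes its speed limit or range.

ROBOT

A 7-joint arm with a two-finger parallel gripper is mounted at the origin on the work surface. World frame = base frame: x ahead of the robot, y to its left, z up, the work surface at z = 0. Lengths are in m, angles in rad, forces in N, time in s.
With the tool pointing down it reaches from about 0.4 to 0.85 m from the base axis. Payload 10.4 kg.
Tool frame: the origin (TCP) lies midway between the tips of the shut fingers; the grasp point (between the pads) lies 19 mm behind it; z points along the fingers, x is the direction in which the jaws open and shut, and the axes are right-handed (so a half turn about z gives the same grasp; the last joint's range is limited). The gripper opens to 85 mm and grips with 20 to 120 N. Pads are 22 mm wide; open, the fingers measure 114 mm over their backs; the gripper's body (76 mm by 85 mm) begins 54 mm behind the grasp point. The pads swing forward as they close: fully open they stand 13 mm farther back than shut.
Start: joints at [1.124, 0.332, -0.065, 1.46, 0.022, 1.35, -0.088], TCP at [0.257, -0.57, 0.231] pointing down, gripper open.
Joint ranges: [-2.6, 2.6], [-0.5, 2.12], [-1.47, 1.34], [0.16, 2.42], [-1.27, 4.41], [0.06, 2.06], [-2.6, 2.6]. Speed limits (rad/s): [2.22, 2.22, 2.79, 2.79, 3.14, 3.14, 3.14].

INTERFACE

Orientations are given as a unit quaternion [x, y, z, w].
In Python, from workcell import manip, cams gives the robot as it stands.
- The arm moves only by the tool move_arm, never from a script. Its argument "moves" is a list of rows, each a list of 7 numbers: the turn, a rotation vector about the tool's x, y, z in degrees, then the shift along the tool's x, y, z in m, then the finger opening in m, from 0 to 0.0854. A call has 1 to 10 rows; each row is the pose to reach, as a shift and turn from the pose commanded when the call began, along the tool's axes at that moment; what a row does not reach only later rows make up. A row lasts 1/10 s, in which the tool goes at most 50 mm and 8.59 degrees, less where a joint would pass 70% of its speed; a pose out of reach is approached as far as the arm can. A call with a gripper value outside its range is refused whole. The fingers move at their own pace and stop on an object; "grip_force" is the grip in N (left out, the last holds). Time passes only in rows, so rows that repeat a pose let the fingers close. It gives the time, the measured TCP pose, the force and the opening at its end, in the units of the state.
- manip.get_obs(): the state, without advancing time (a new reading comes with each control period).
- cams.camera(name): name is "side" or "top" or "wrist"; returns the picture (480x640x3 uint8, red, green, blue); there is no depth.
- cams.camera_params(name): a dict with "fx", "fy", "cx", "cy" (pixels), "xyz" and "rotation" of the camera in the world. Camera axes: x right, y up, looking along -z (the intrinsics and any distortion apply to the point x, -y, -z); pixel columns grow to the right and rows downward; lengths in m; the calibration is good to about 2 mm. The wrist camera is an equidistant fisheye: a pixel r from the principal point sees the ray r / f radians off the axis. A picture is of the moment at which its call begins: read the wrist's pose just before it. camera_params takes no time and is no camera call; for the wrist camera it gives the pose at the moment of the call.
- manip.hand_in(): hands the job in, once; it reports no verdict.
The state is a dict: "clock": time; "joint_pos": joint angles; "joint_velocities": joint speeds; "tau": joint torques, N m; "position": TCP position; "ee_rot": TCP orientation; "ft_force": force on the tool from outside, world axes, zero at the start; "torque": the same for the moment, N m; "grip_width": opening from 0.0 (shut) to 1.0 (fully open).
Only numpy, scipy, OpenCV 4.12 (cv2) and the standard library are available. Lean on these libraries where they do the work, as an engineer would, in place of code of your own. Each camera call takes 0.05 s, during which the arm holds its last target. There are 200 camera calls.

## Working session

There is one attempt and no reset: what is moved stays moved. The work goes in short steps, Python scripts to look and compute and a tool call to move; the robot and the scene stay as the last step left them, time stands still between calls to the robot, and variables do not carry over. Pictures are saved under pics/ and viewed, about 8 in all and at most 12, crops included, and the job is handed in when it is done.

Besides the shell and the picture viewer there is one more tool, called as name([rows], argument=value, ...), one row to a line, values as JSON. move_arm: Moves the arm, as the interface text tells. Its arguments: {"type":"object","properties":{"moves":{"type":"array","items":{"type":"array","items":{"type":"number"}}},"grip_force":{"type":"number"}},"required":["moves"]}

```bash
mkdir -p pics; ls
python3 - <<'E'
from workcell import manip, cams
import cv2,numpy as np
o=manip.get_obs();print(o)
for n in ["side","top","wrist"]:
    print(n,cams.camera_params(n)); cv2.imwrite(f"pics/{n}0.png",cams.camera(n)[:,:,::-1])
E
```

```text
pics
{'clock': 0.0, 'joint_pos': array([ 1.12441007,  0.33287961, -0.06468799,  1.46092191,  0.02160198,
        1.34989885, -0.08844983]), 'joint_velocities': array([ 8.51938163e-06,  5.43984211e-04, -5.34824182e-04,  1.55732065e-03,
        1.91083005e-04, -2.39680354e-04, -6.49819043e-04]), 'tau': array([-3.21799325e-04, -6.25442576e+01,  4.90020728e-02, -3.91613352e+01,
        1.62874191e-02,  9.52471892e-03, -3.39790643e-05]), 'position': array([ 0.25684673, -0.56938251,  0.23052034]), 'ee_rot': array([ 8.40020400e-01, -5.42554356e-01, -6.11542643e-04, -3.53016831e-04]), 'ft_force': array([ 0.32793334,  0.33750485, -0.87492716]), 'torque': array([-0.00422319,  0.025552  ,  0.01097714]), 'grip_width': 0.9984291075242323}
side {'fx': 479.59539826076025, 'fy': 479.59539826076025, 'cx': 322.1015297263083, 'cy': 240.01106886752896, 'xyz': array([ 0.48848302, -0.83988916,  0.67544793]), 'rotation': array([ 0.41330129, -0.02467059, -0.07770167,  0.90693763])}
top {'fx': 617.7675587162597, 'fy': 617.7675587162597, 'cx': 318.9548755492639, 'cy': 238.17960391617845, 'xyz': array([ 0.3553594 , -0.1237176 ,  1.47222721]), 'rotation': array([-0.06306083,  0.05719801,  0.71356601, -0.69539577])}
wrist {'fx': 371.64829954431775, 'fy': 371.64829954431775, 'cx': 315.7402197277158, 'cy': 235.24912389983714, 'xyz': array([ 0.32373571, -0.53898264,  0.37260399]), 'rotation': array([-0.12197215,  0.07940621, -0.53710978,  0.83086132])}
```

View pics/top0.png

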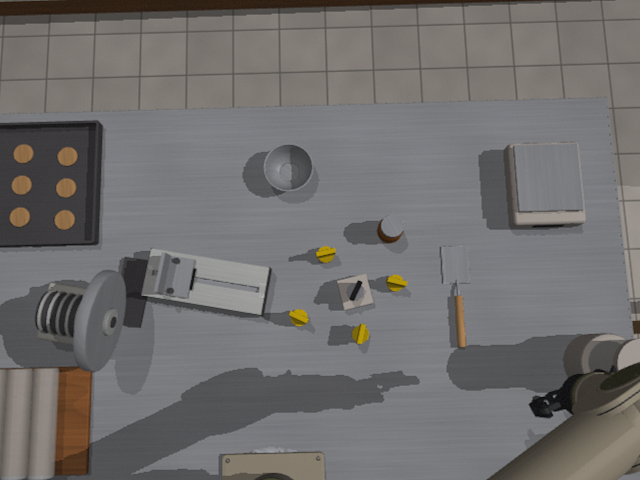

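View pics/side0.png

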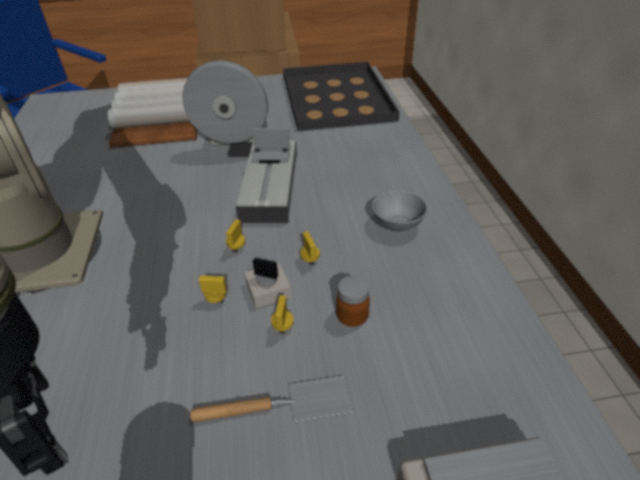

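Top view: black-bar stop in the white block at (356,291). In the side view it is at (265,268). There are four yellow look-alikes around it, in top (326,254), (397,283), (299,317) and (361,334). The only candidate with a black bar standing in a white block is the one at (356,291). The bed runs (150,270)–(268,290) with the fence at about (175,275), so slot x points to the left of the image. I'll confirm this in an enlarged crop.

```bash
cat > h.py <<'E'
import numpy as np, cv2
from scipy.spatial.transform import Rotation as R
from workcell import manip, cams
def ray(p,uv,fish=False):
    u,v=uv; x=(u-p["cx"])/p["fx"]; y=(v-p["cy"])/p["fy"]
    if fish:
        r=np.hypot(x,y); s=np.sin(r)/max(r,1e-9); d=np.array([x*s,-y*s,-np.cos(r)])
    else: d=np.array([x,-y,-1.])
    return p["xyz"], R.from_quat(p["rotation"]).apply(d/np.linalg.norm(d))
def onplane(p,uv,z,fish=False):
    o,d=ray(p,uv,fish); return o+d*(z-o[2])/d[2]
def tri(r1,r2):
    (a,d),(b,e)=r1,r2
    st=np.linalg.lstsq(np.c_[d,-e],b-a,rcond=None)[0]
    P,Q=a+d*st[0],b+e*st[1]; return (P+Q)/2,np.linalg.norm(P-Q)
def pix(p,X,fish=False):
    c=R.from_quat(p["rotation"]).inv().apply(np.asarray(X)-p["xyz"]); x,y,z=c[0],-c[1],-c[2]
    if fish:
        r=np.hypot(x,y);k=np.arctan2(r,z)/max(r,1e-9)
    else:k=1/z
    return p["cx"]+p["fx"]*x*k,p["cy"]+p["fy"]*y*k
E
python3 - <<'E'
from h import *
t=cv2.imread("pics/top0.png");s=cv2.imread("pics/side0.png")
pt,ps=cams.camera_params("top"),cams.camera_params("side")
def dark(im,x0,x1,y0,y1):
    g=im[y0:y1,x0:x1].max(2)<50
    n,l,st,c=cv2.connectedComponentsWithStats(g.astype(np.uint8)); k=1+np.argmax(st[1:,4])
    pts=np.argwhere(l==k)[:,::-1]+[x0,y0]
    return c[k]+[x0,y0],cv2.minAreaRect(pts.astype(np.float32)),st[k]
a=dark(t,338,375,275,308);b=dark(s,250,282,256,282);print(a,b)
print("stop bar centre",tri(ray(pt,a[0]),ray(ps,b[0])))
for n,uv in dict(stop=a[0],jar=(391,229),bowl=(289,168),y1=(326,254),y2=(397,283),y3=(299,317),y4=(361,334)).items(): print(n,onplane(pt,uv,.06).round(3))
for n,uv in dict(nearR=(264,315),farR=(270,265),farL=(152,249),slotR=(259,289),slotL=(195,277)).items(): print(n,onplane(pt,uv,.05).round(3))
c1=cv2.resize(t[225:345,280:420],None,fx=2.8,fy=2.8,interpolation=2)
c2=cv2.resize(t[240:325,130:280],None,fx=2.6,fy=2.6,interpolation=2)
c3=cv2.resize(s[215:340,190:330],None,fx=2.8,fy=2.8,interpolation=2)
c4=cv2.resize(s[120:225,220:310],None,fx=2.4,fy=2.4,interpolation=2)
C=np.zeros((600,800,3),np.uint8)
for c,x,y in((c1,0,0),(c2,0,345),(c3,405,0),(c4,405,350)):
    h,w=c.shape[:2];h=min(h,600-y);w=min(w,800-x);C[y:y+h,x:x+w]=c[:h,:w]
cv2.imwrite("pics/crop1.png",C)
E
```

```text
(array([355.29545455, 290.27272727]), ((355.1975402832031, 290.3219299316406), (4.400111198425293, 20.11479377746582), 24.775142669677734), array([12,  6, 12, 19, 88], dtype=int32)) (array([264.98087432, 268.04371585]), ((264.7352600097656, 267.941162109375), (25.923192977905273, 16.052854537963867), 12.528807640075684), array([  3,   3,  24,  20, 366], dtype=int32))
stop bar centre (array([ 0.47517726, -0.19526672,  0.05609725]), np.float64(0.0010253089117522739))
stop [ 0.475 -0.195  0.06 ]
jar [ 0.615 -0.283  0.06 ]
bowl [ 0.769 -0.048  0.06 ]
y1 [ 0.561 -0.13   0.06 ]
y2 [ 0.49  -0.291  0.06 ]
y3 [ 0.418 -0.065  0.06 ]
y4 [ 0.376 -0.204  0.06 ]
nearR [0.425 0.015 0.05 ]
farR [0.54 0.   0.05]
farL [0.585 0.276 0.05 ]
slotR [0.485 0.026 0.05 ]
slotL [0.517 0.174 0.05 ]
```

View pics/crop1.png

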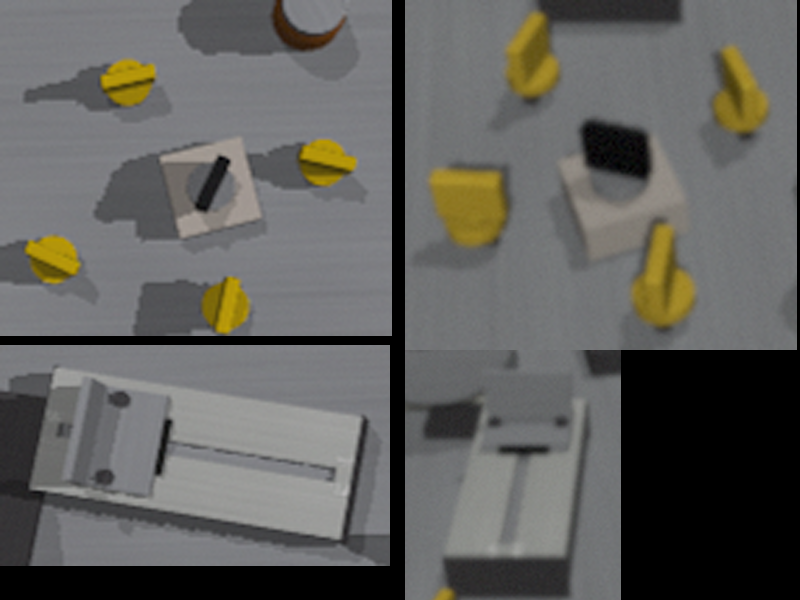

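The crop confirms it: the black bar stands in the white block at (210,185), the four others are yellow, and the bumper is the dark plate in front of the fence. I'll go above the stop and look from close by.

move_arm([
  [0, 0, 47, -0.25, -0.352, 0.03, 0.05],
  [0, 0, 47, -0.25, -0.352, 0.03, 0.05],
  [0, 0, 47, -0.25, -0.352, 0.03, 0.05],
  [0, 0, 47, -0.25, -0.352, 0.03, 0.05],
  [0, 0, 47, -0.25, -0.352, 0.03, 0.05],
  [0, 0, 47, -0.25, -0.352, 0.03, 0.05],
  [0, 0, 47, -0.25, -0.352, 0.03, 0.05],
  [0, 0, 47, -0.25, -0.352, 0.03, 0.05],
  [0, 0, 47, -0.25, -0.352, 0.03, 0.05],
  [0, 0, 47, -0.25, -0.352, 0.03, 0.05],
])

```text
clock: 1.15
position: [0.4778, -0.1902, 0.201]
ee_rot: [-0.558, 0.83, 0.001, 0.001]
ft_force: [-0.3, -0.6, 0.8]
grip_width: 0.586
```

move_arm([
  [0, 0, 0, 0, 0, 0, 0.05],
  [0, 0, 0, 0, 0, 0, 0.05],
  [0, 0, 0, 0, 0, 0, 0.05],
])

```text
clock: 1.45
position: [0.4744, -0.1986, 0.2013]
ee_rot: [-0.553, 0.833, -0.0, -0.0]
ft_force: [0.6, -0.2, -0.1]
grip_width: 0.584
```

```bash
cat > snap.py <<'E'
import sys,pickle
from h import *
n=sys.argv[1]; p=cams.camera_params("wrist"); im=cams.camera("wrist")[:,:,::-1]
cv2.imwrite(f"pics/{n}.png",im); pickle.dump(p,open(f"pics/{n}.pkl","wb"))
o=manip.get_obs(); r=R.from_quat(o["ee_rot"]).as_matrix()
print(o["clock"],o["position"].round(4),"toolx deg",np.degrees(np.arctan2(r[1,0],r[0,0])).round(2),"z",r[:,2].round(3),o["joint_pos"].round(2),o["ft_force"].round(1),o["grip_width"])
E
python3 snap.py w1
```

```text
1.5 [ 0.4745 -0.1984  0.2013] toolx deg -112.85 z [-0. -0. -1.] [ 0.59  0.13 -0.31  1.78  0.04  1.24 -1.7 ] [-0.5 -0.6  0.3] 0.5860221317806493
```

View pics/w1.png

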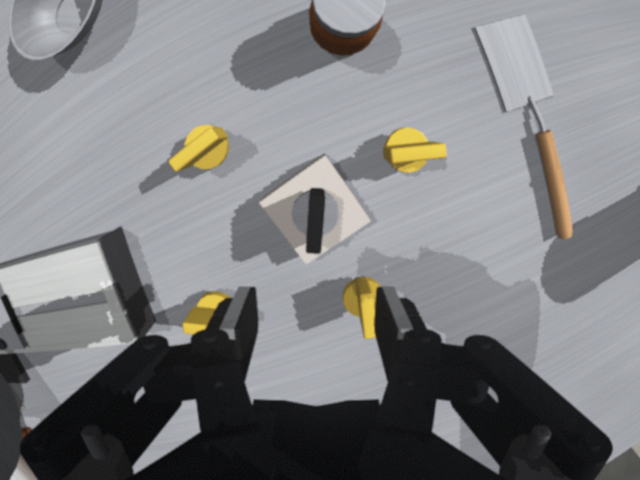

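Wrist view: the bar stands at (315,220), almost vertical in the image and so nearly square to the jaws. The yellow stops at (205,315) and (365,305) are clear of a narrow opening. The slicer is at left, and the collar is visible at (316,212).

Run:
```python
from h import *
import pickle
im=cv2.imread("pics/w1.png");p=pickle.load(open("pics/w1.pkl","rb"))
g=im[180:262,290:340].max(2)<60
n,l,st,c=cv2.connectedComponentsWithStats(g.astype(np.uint8));k=1+np.argmax(st[1:,4]);m=l==k
pts=np.argwhere(m)[:,::-1]+[290,180];print(st[k],cv2.minAreaRect(pts.astype(np.float32)))
for v in range(192,256,8):
    u=np.where(m[v-180])[0]+290
    print(v,u.min(),u.max(),im[v,u.min():u.max()+1].max(1))
r=[192,250]
a,b=[onplane(p,(np.where(m[v-180])[0].mean()+290,v),.076,True) for v in r]
print(a,b,(a+b)/2,np.linalg.norm(a-b),np.degrees(np.arctan2(*(a-b)[1::-1])))
# white block top outline for centre
h=cv2.cvtColor(im,cv2.COLOR_BGR2HSV)
for q in [(324,155),(375,219),(307,263),(259,204)]: print(onplane(p,q,.03,True).round(4))
# bar height by triangulation w1/top
pt=cams.camera_params("top");print(tri(ray(pt,(355.3,290.3)),ray(p,(315,221),True)))
print("bar centre pix in w1",pix(p,(.4752,-.1953,.058),True))
```

```text
[ 17   9  17  64 881] ((315.0077819824219, 220.37548828125), (14.409384727478027, 63.126827239990234), 3.5763344764709473)
192 310 323 [52 39 36 37 38 37 37 38 38 34 38 37 37 51]
200 310 323 [45 40 40 42 40 41 42 43 41 42 41 42 40 45]
208 309 323 [52 40 39 41 39 37 42 42 42 42 41 43 41 43 57]
216 309 322 [40 39 38 40 40 41 40 40 39 40 41 40 40 45]
224 308 321 [47 37 40 38 41 39 41 42 39 41 41 39 39 43]
232 308 321 [41 40 40 39 42 39 40 40 40 39 38 42 38 53]
240 307 320 [56 41 39 37 39 38 38 38 40 40 38 41 37 52]
248 307 319 [52 38 37 37 40 35 38 38 41 41 38 36 43]
[ 0.49801623 -0.20880579  0.076     ] [ 0.45794201 -0.18900162  0.076     ] [ 0.47797912 -0.1989037   0.076     ] 0.044700648891367496 -26.298008461493552
[ 0.5172 -0.2239  0.03  ]
[ 0.4486 -0.2438  0.03  ]
[ 0.4342 -0.1727  0.03  ]
[ 0.5004 -0.1558  0.03  ]
(array([ 0.47481457, -0.19630929,  0.0588752 ]), np.float64(0.0027028602284060433))
bar centre pix in w1 (np.float64(311.9357471341191), np.float64(220.69843530915833))
```

move_arm([
  [0, 0, 3.4, -0.001, -0.002, 0.05, 0.04],
  [0, 0, 3.4, -0.001, -0.002, 0.09, 0.04],
  [0, 0, 3.4, -0.001, -0.002, 0.12, 0.04],
  [0, 0, 3.4, -0.001, -0.002, 0.14, 0.04],
  [0, 0, 3.4, -0.001, -0.002, 0.15, 0.04],
  [0, 0, 3.4, -0.001, -0.002, 0.154, 0.04],
  [0, 0, 3.4, -0.001, -0.002, 0.154, 0.04],
  [0, 0, 3.4, -0.001, -0.002, 0.154, 0.04],
])

```text
clock: 2.3
position: [0.478, -0.1973, 0.0484]
ee_rot: [-0.529, 0.849, -0.001, 0.0]
ft_force: [0.0, -0.2, -0.1]
grip_width: 0.469
```

move_arm([
  [0, 0, 0, 0, 0, 0, 0.0],
  [0, 0, 0, 0, 0, 0, 0.0],
  [0, 0, 0, 0, 0, 0, 0.0],
  [0, 0, 0, 0, 0, 0, 0.0],
  [0, 0, 0, 0, 0, 0, 0.0],
  [0, 0, 0, 0, 0, 0, 0.0],
  [0, 0, 0, 0, 0, 0, 0.0],
], grip_force=40)

```text
clock: 3.0
position: [0.4778, -0.1972, 0.0481]
ee_rot: [-0.529, 0.849, -0.001, 0.0]
ft_force: [-2.3, -0.2, 6.6]
grip_width: 0.133
```

```bash
python3 snap.py w2
```

```text
3.05 [ 0.4778 -0.1972  0.0481] toolx deg -116.12 z [ 0.001 -0.001 -1.   ] [ 0.56  0.3  -0.3   1.93  0.11  0.93 -1.81] [-1.6 -0.5  6.8] 0.13367819759406774
```

move_arm([
  [0, 0, 0, 0, 0, -0.03, 0.0],
  [0, 0, 0, 0, 0, -0.07, 0.0],
  [0, 0, 0, 0, 0, -0.11, 0.0],
  [0, 0, -8, -0.03, 0.012, -0.15, 0.0],
  [0, 0, -16, -0.06, 0.024, -0.15, 0.0],
  [0, 0, -24, -0.09, 0.036, -0.15, 0.0],
  [0, 0, -32, -0.12, 0.048, -0.15, 0.0],
  [0, 0, -40, -0.15, 0.06, -0.15, 0.0],
  [0, 0, -48, -0.18, 0.072, -0.15, 0.0],
  [0, 0, -56, -0.21, 0.084, -0.15, 0.0],
])

```text
clock: 4.05
position: [0.4941, 0.0299, 0.1972]
ee_rot: [0.867, -0.498, 0.0, 0.0]
ft_force: [0.8, -0.5, -2.4]
grip_width: 0.129
```

Run:
```python
from h import *
o=manip.get_obs(); r=R.from_quat(o["ee_rot"]).as_matrix()
print(o["clock"],o["position"],r[:,0],o["grip_width"],o["ft_force"])
d=np.array([.500,.0995,.2])-o["position"];print("shift tool",r.T@d,"turn",-(-11-np.degrees(np.arctan2(r[1,0],r[0,0]))))
```

```text
4.05 [0.49405124 0.02988502 0.19723889] [ 5.03217656e-01 -8.64159677e-01  2.09049780e-04] 0.12876760663839443 [ 0.77755455 -0.50643614 -2.36278668]
shift tool [-0.05716437 -0.0401716  -0.0027812 ] turn -48.78689152946437
```

move_arm([
  [0, 0, -8, -0.02, -0.01, 0, 0.0],
  [0, 0, -16, -0.04, -0.02, 0, 0.0],
  [0, 0, -24, -0.057, -0.03, 0, 0.0],
  [0, 0, -32, -0.057, -0.04, 0, 0.0],
  [0, 0, -40, -0.057, -0.04, 0, 0.0],
  [0, 0, -48, -0.057, -0.04, 0, 0.0],
  [0, 0, -48.8, -0.057, -0.04, 0, 0.0],
  [0, 0, -48.8, -0.057, -0.04, 0, 0.0],
  [0, 0, -48.8, -0.057, -0.04, 0, 0.0],
])

```text
clock: 4.95
position: [0.5005, 0.0979, 0.1973]
ee_rot: [0.995, -0.1, -0.0, 0.0]
ft_force: [0.5, -0.2, -1.6]
grip_width: 0.132
```

```bash
python3 snap.py w3
```

```text
5.0 [0.5006 0.0978 0.1973] toolx deg -11.47 z [ 0. -0. -1.] [ 0.34  0.16 -0.67  1.78  0.1   1.24 -0.56] [ 0.8 -0.3 -0.9] 0.1322700910063006
```

View pics/w3.png

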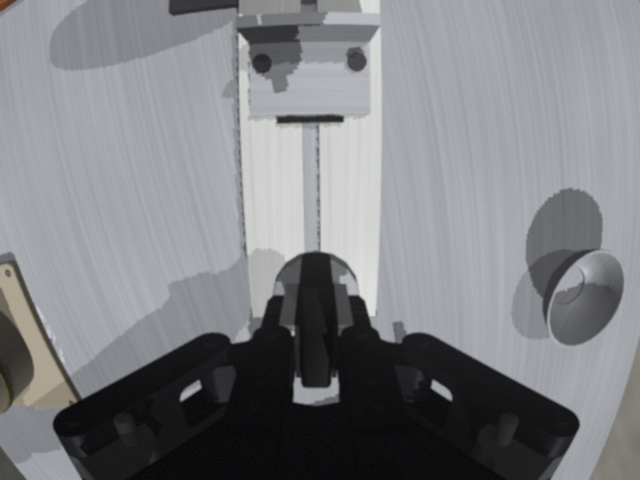

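Wrist view: the stop is held at (316,320). The slot runs from (311,250) up to the bumper, the dark strip from (277,120) to (343,120). The fence plate is behind it.

Run:
```python
from h import *
import pickle
im=cv2.imread("pics/w3.png");p=pickle.load(open("pics/w3.pkl","rb"));g=im.max(2)
for v in (140,190,235): print(v,g[v,235:255],g[v,292:332],g[v,370:390])
print("col",g[110:130,290],g[110:130,330]); print("row120",g[120,270:285],g[120,335:350])
def line(us,vs,z):
    P=np.array([onplane(p,(u,v),z,True) for u,v in zip(us,vs)]);d=P[0]-P[-1]
    return P.round(4),np.degrees(np.arctan2(d[1],d[0]))
def edges(v):
    s=g[v,295:330].astype(float);b=s<s.max()-25
    w=np.where(b)[0]+295; return w.min()-.5,w.max()+.5
E=[(v,*edges(v)) for v in range(135,245,10)];print(E)
vs=[e[0] for e in E]
L=line([e[1] for e in E],vs,.05);Rr=line([e[2] for e in E],vs,.05)
print(L[1],Rr[1]);print(np.c_[L[0],Rr[0]]); print(np.linalg.norm(L[0]-Rr[0],axis=1))
for uv,z in(((277,117),.059),((343,117),.059),((277,123),.05),((343,123),.05),((250,114),.059),((371,114),.059)): print(uv,onplane(p,uv,z,True).round(4))
```

```text
140 [151 150 143 133 131 159 188 202 203 203 204 203 203 200 199 197 200 205
 207 207] [208 209 212 211 210 211 211 210 211 201 185 177 178 179 178 178 177 177
 180 180 187 184 184 176 160 134 135 166 198 207 206 205 207 206 205 204
 200 203 203 208] [210 211 211 212 213 209 211 210 209 212 206 194 181 177 174 173 173 172
 173 173]
190 [175 169 157 151 152 145 138 150 181 202 206 206 206 206 206 204 202 199
 200 204] [210 209 209 210 210 211 208 209 211 209 199 184 174 178 177 179 177 180
 180 180 182 183 182 180 172 145 127 147 183 204 209 208 208 207 209 209
 203 202 203 203] [211 212 210 212 213 212 211 212 210 208 195 180 174 172 174 177 176 175
 177 177]
235 [175 179 175 174 169 157 155 153 137 122 149 185 204 208 205 206 206 205
 203 202] [209 211 211 210 210 210 209 210 210 208 210 201 182 174 172 175 175 178
 179 178 179 178 178 176 171 152 125 126 162 199 213 212 209 208 209 208
 209 206 205 207] [212 211 213 212 209 211 210 211 204 192 177 173 175 175 178 176 174 173
 172 169]
col [176 180 184 177 150 103  66  50  45  40  47  54  85 134 167 180 191 204
 210 209] [180 184 18
[... 858 characters left out ...]
478 0.05  ]
 [0.4991 0.1428 0.05   0.512  0.1401 0.05  ]
 [0.4974 0.1351 0.05   0.5112 0.1322 0.05  ]
 [0.4958 0.1273 0.05   0.5096 0.1245 0.05  ]
 [0.4949 0.1193 0.05   0.5081 0.1166 0.05  ]
 [0.4932 0.1114 0.05   0.5065 0.1087 0.05  ]
 [0.4915 0.1034 0.05   0.5048 0.1006 0.05  ]
 [0.4898 0.0952 0.05   0.5032 0.0925 0.05  ]
 [0.488  0.087  0.05   0.5015 0.0842 0.05  ]]
[0.01308167 0.01388524 0.01317953 0.01317953 0.01410142 0.01408119
 0.01347331 0.01357129 0.01359154 0.01366931 0.01378731]
(277, 117) [0.4884 0.1833 0.059 ]
(343, 117) [0.5365 0.1733 0.059 ]
(277, 123) [0.4866 0.1791 0.05  ]
(343, 123) [0.5363 0.1688 0.05  ]
(250, 114) [0.469  0.1902 0.059 ]
(371, 114) [0.5576 0.1718 0.059 ]
```

Run:
```python
from h import *
import pickle
im=cv2.imread("pics/w3.png");p=pickle.load(open("pics/w3.pkl","rb"));g=im.max(2)
t=np.array([.5006,.0978,.1973])
print("bar top ctr",pix(p,t+[0,0,.028],True),"ends",[pix(p,t+[.023*s*.2,.023*s*.98,.028],True) for s in(1,-1)])
print("collar top front",pix(p,t+[.02*.2,.02*.98,-.008],True),"sides",[pix(p,t+[s*.0196,-s*.0039,-.008],True) for s in(1,-1)])
for v in (275,285,300,320): print(v,g[v,265:370:1])
# refine slot with top cam
T=cv2.imread("pics/top0.png").max(2);pt=cams.camera_params("top")
for u in (205,225,245): print(u,[int(x) for x in T[268:300,u]])
```

```text
bar top ctr (np.float64(316.39818192045016), np.float64(340.1109490358639)) ends [(np.float64(316.41789460510955), np.float64(282.3565081095022)), (np.float64(316.3730519223092), np.float64(388.24394370485976))]
collar top front (np.float64(316.26581587932765), np.float64(254.54091405501364)) sides [(np.float64(360.695204862834), np.float64(295.99018694044867)), (np.float64(271.83777516912687), np.float64(296.4319009593456))]
275 [177 178 180 178 179 177 179 178 178 177 170 148 108  81  75  84  87  89
  92  89  87  89  87  87  88  86  90  87  88  88  88  89  88  85  73  51
  34  30  32  29  34  30  31  30  31  28  32  31  31  30  30  31  30  33
  33  32  31  32  33  30  31  33  31  30  33  37  58  92 111 115 116 116
 119 119 126 134 139 140 141 148 163 172 178 184 183 169 143 111  92 111
 154 193 215 219 221 222 222 221 218 218 219 218 218 217 219]
285 [178 179 178 181 178 177 177 176 162 137 133 144 150 148 149 148 142 124
 100  85  79  73  68  64  68  67  68  67  68  69  68  63  60  46  33  30
  29  31  28  29  26  29  31  26  29  28  31  30  31  28  27  31  33  29
  31  29  29  29
[... 739 characters left out ...]
 25 26 27 28 27 30 29 31 32 31 34
 32 31 32 31 32 35 31 33 35 32 33 28 25 19 24 18 23 17 22 23 23 27 23 27
 45 58 68 70 72 71 69 68 71 73 71 72 73 72 71 60 42 31 27 29 28 27 27 29
 26 30 29 31 28 28 27 43 78]
205 [153, 151, 153, 155, 153, 150, 149, 146, 150, 148, 113, 93, 139, 134, 130, 134, 147, 156, 156, 154, 154, 154, 154, 154, 152, 156, 155, 153, 152, 152, 152, 152]
225 [154, 155, 155, 153, 151, 152, 155, 155, 153, 151, 148, 152, 157, 138, 96, 135, 134, 134, 133, 141, 155, 154, 153, 154, 155, 155, 158, 155, 155, 156, 155, 151]
245 [156, 157, 159, 156, 156, 155, 157, 155, 154, 157, 155, 156, 154, 156, 154, 155, 141, 91, 118, 134, 133, 131, 138, 159, 157, 158, 157, 157, 158, 160, 157, 159]
```

move_arm([
  [0, 0, 0, -0.003, -0.025, 0.04, 0.0],
  [0, 0, 0, -0.003, -0.025, 0.07, 0.0],
  [0, 0, 0, -0.003, -0.025, 0.09, 0.0],
  [0, 0, 0, -0.003, -0.025, 0.105, 0.0],
  [0, 0, 0, -0.003, -0.025, 0.105, 0.0],
  [0, 0, 0, -0.003, -0.025, 0.105, 0.0],
])

```text
clock: 5.6
position: [0.503, 0.1231, 0.093]
ee_rot: [0.995, -0.099, 0.0, -0.0]
ft_force: [0.3, 0.0, -0.8]
grip_width: 0.133
```

```bash
python3 snap.py w4
python3 - <<'E'
from h import *
s=cams.camera("side")[:,:,::-1]; w=cv2.imread("pics/w4.png")
C=np.zeros((480,800,3),np.uint8); C[:,:400]=cv2.resize(w[60:420,170:470],(400,480)); C[:,400:]=cv2.resize(s[90:234,210:330],(400,480),interpolation=2)
cv2.imwrite("pics/c4.png",C)
o=manip.get_obs();p=cams.camera_params("wrist");t=o["position"]
g=w.max(2)
for v in (100,130,150,170,190,205):
    r=g[v,290:340].astype(float);b=np.where(r<r.max()-22)[0]+290;
    if len(b): print(v,b.min(),b.max(),onplane(p,(b.min()-.5,v),.05,True).round(4),onplane(p,(b.max()+.5,v),.05,True).round(4))
E
```

```text
5.65 [0.5034 0.1232 0.0934] toolx deg -11.35 z [ 0.002  0.    -1.   ] [ 0.26  0.3  -0.67  1.87  0.21  1.04 -0.69] [ 0.2  0.5 -1. ] 0.13505734434429545
130 290 324 [0.5049 0.1965 0.05  ] [0.5219 0.193  0.05  ]
150 290 328 [0.5029 0.1867 0.05  ] [0.5219 0.1828 0.05  ]
190 290 336 [0.4986 0.1668 0.05  ] [0.5219 0.1621 0.05  ]
205 290 337 [0.497  0.1592 0.05  ] [0.521  0.1544 0.05  ]
```

View pics/c4.png

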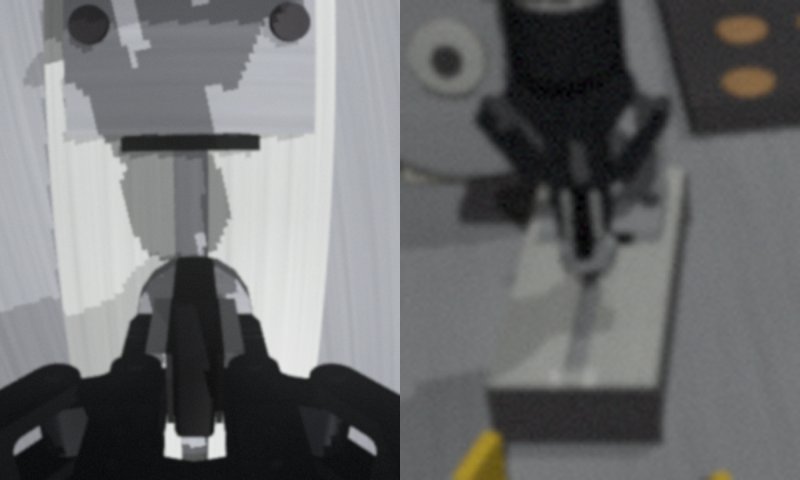

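Wrist crop: the slot lies at columns 175–207 and meets the stop at (194,260), with the bumper dark strip at row 143. The side crop shows the stop above the slot. I'll work out the lateral offset from edges inside the shadow.

Run:
```python
from h import *
import pickle
w=cv2.imread("pics/w4.png");p=pickle.load(open("pics/w4.pkl","rb"));g=w.max(2).astype(float)
t=np.array([.5034,.1232]);a=np.radians(-11.35);n=np.array([np.cos(a),np.sin(a)]);f=np.array([-n[1],n[0]])
for v in (185,195,205,215,225,235):
    r=cv2.GaussianBlur(g[v-2:v+3],(3,1),0).mean(0); d=np.diff(r)
    ul=297+np.argmin(d[297:306])+.5; ur=321+np.argmax(d[321:332])+.5
    L,Rr=[onplane(p,(u,v),.05,True)[:2]-t for u in(ul,ur)]
    print(v,ul,ur,"lat",(1e3*n@L).round(1),(1e3*n@Rr).round(1),"mid",(500*n@(L+Rr)).round(2),"fwd",(1e3*f@L).round(1))
print(g[205,292:334])
c=g[140:190,280];print(c)
for v,z in((160,.059),(172,.05)): print(v,(1e3*f@(onplane(p,(313,v),z,True)[:2]-t)).round(1))
print("collar front/sides pred",pix(p,[*(t+.02*f),.0854],True))
```

```text
185 299.5 331.5 lat -8.6 7.5 mid -0.58 fwd 44.3
195 299.5 325.5 lat -8.7 4.5 mid -2.1 fwd 39.2
205 299.5 325.5 lat -8.7 4.5 mid -2.12 fwd 34.0
215 300.5 325.5 lat -8.3 4.5 mid -1.88 fwd 28.8
225 300.5 325.5 lat -8.3 4.6 mid -1.89 fwd 23.4
235 300.5 326.5 lat -8.4 5.1 mid -1.65 fwd 18.1
[140. 142. 142. 141. 142. 143. 143. 138. 127. 119. 117. 115. 119. 118.
 120. 118. 120. 119. 119. 118. 122. 121. 121. 122. 124. 122. 124. 122.
 116. 109. 108. 104.  97. 100. 118. 135. 138. 141. 140. 139. 139. 141.]
[121. 122. 121. 119. 121. 118. 120. 119. 118. 118. 119. 116. 116. 118.
 118. 121. 122. 124. 121. 117.  95.  64.  48.  38.  33.  35.  37.  35.
  38.  35.  35.  37.  46.  76. 101. 109. 119. 134. 140. 141. 140. 142.
 142. 142. 142. 140. 141. 142. 141. 139.]
160 57.7
172 50.9
collar front/sides pred (np.float64(316.92230809981965), np.float64(254.42693199081282))
```

move_arm([
  [0, 0, 0, -0.0015, 0, 0.0, 0.0],
  [0, 0, 0, -0.0015, 0, 0.0, 0.0],
  [0, 0, 0, -0.0015, 0, 0.004, 0.0],
  [0, 0, 0, -0.0015, 0, 0.007, 0.0],
  [0, 0, 0, -0.0015, 0, 0.01, 0.0],
  [0, 0, 0, -0.0015, 0, 0.012, 0.0],
  [0, 0, 0, -0.0015, 0, 0.014, 0.0],
  [0, 0, 0, -0.0015, 0, 0.015, 0.0],
  [0, 0, 0, -0.0015, 0, 0.015, 0.0],
])

```text
clock: 6.6
position: [0.5011, 0.1234, 0.0773]
ee_rot: [0.995, -0.099, -0.0, 0.0]
ft_force: [-0.1, -0.0, -1.3]
grip_width: 0.133
```

The foot went in without contact. Next I push down against the spring.

move_arm([
  [0, 0, 0, 0, 0, 0.002, 0.0],
  [0, 0, 0, 0, 0, 0.004, 0.0],
  [0, 0, 0, 0, 0, 0.006, 0.0],
  [0, 0, 0, 0, 0, 0.006, 0.0],
])

```text
clock: 7.0
position: [0.5013, 0.1234, 0.0713]
ee_rot: [0.995, -0.099, 0.0, -0.0]
ft_force: [-1.3, -0.5, 3.1]
grip_width: 0.133
```

move_arm([
  [0, 0, 0, 0, 0, 0.001, 0.0],
  [0, 0, 0, 0, 0, 0.002, 0.0],
  [0, 0, 0, 0, 0, 0.002, 0.0],
])

```text
clock: 7.3
position: [0.5013, 0.1234, 0.0693]
ee_rot: [0.995, -0.099, 0.0, -0.0]
ft_force: [-0.0, -0.8, 4.1]
grip_width: 0.132
```

move_arm([
  [0, 0, 0, 0, -0.004, 0.0005, 0.0],
  [0, 0, 0, 0, -0.008, 0.0005, 0.0],
  [0, 0, 0, 0, -0.012, 0.0005, 0.0],
  [0, 0, 0, 0, -0.016, 0.0005, 0.0],
  [0, 0, 0, 0, -0.02, 0.0005, 0.0],
  [0, 0, 0, 0, -0.023, 0.0005, 0.0],
  [0, 0, 0, 0, -0.024, 0.0005, 0.0],
  [0, 0, 0, 0, -0.024, 0.0005, 0.0],
])

```text
clock: 8.1
position: [0.5058, 0.1473, 0.0688]
ee_rot: [0.995, -0.098, 0.0, -0.0]
ft_force: [-0.6, -1.7, 4.1]
grip_width: 0.134
```

move_arm([
  [0, 0, 0, 0, -0.001, 0, 0.0],
  [0, 0, 0, 0, -0.002, 0, 0.0],
  [0, 0, 0, 0, -0.003, 0, 0.0],
])

```text
clock: 8.4
position: [0.5064, 0.1496, 0.0688]
ee_rot: [0.995, -0.099, 0.0, 0.0]
ft_force: [-1.0, -3.4, 4.4]
grip_width: 0.134
```

```bash
python3 snap.py w5
python3 - <<'E'
from h import *
import pickle
w=cv2.imread("pics/w5.png")
cv2.imwrite("pics/c5.png",cv2.resize(w[150:350,215:415],(600,600),interpolation=2))
E
```

```text
8.45 [0.5065 0.1499 0.0688] toolx deg -11.32 z [ 0. -0. -1.] [ 0.2   0.35 -0.67  1.87  0.26  1.01 -0.77] [-0.4 -3.9  5. ] 0.13660803875271485
```

View pics/c5.png

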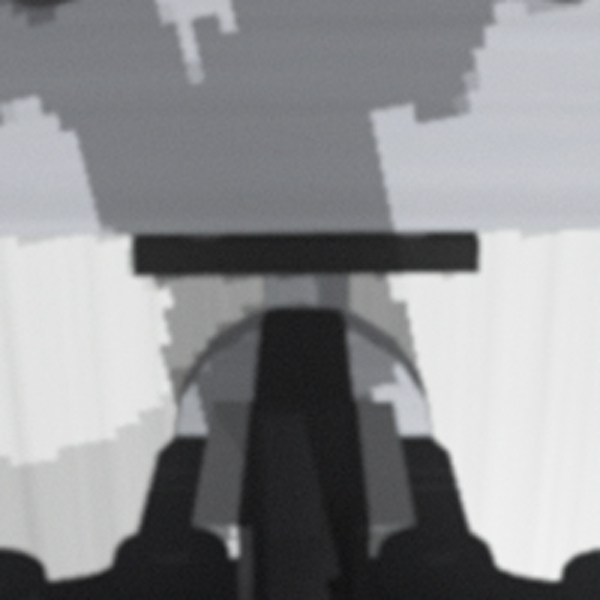

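The crop shows the collar front at (300,310) still about 5 mm short of the bumper at (300,272). The present 3–4 N is friction. I'll go on gently.

move_arm([
  [0, 0, 0, 0, -0.0015, 0, 0.0],
  [0, 0, 0, 0, -0.003, 0, 0.0],
  [0, 0, 0, 0, -0.003, 0, 0.0],
])

```text
clock: 8.75
position: [0.5071, 0.1531, 0.0688]
ee_rot: [0.995, -0.098, 0.0, -0.0]
ft_force: [-0.2, -2.9, 3.5]
grip_width: 0.135
```

move_arm([
  [0, 0, 0, 0, -0.001, 0, 0.0],
  [0, 0, 0, 0, -0.001, 0, 0.0],
])

```text
clock: 8.95
position: [0.5072, 0.1539, 0.0688]
ee_rot: [0.995, -0.099, 0.0, -0.0]
ft_force: [0.3, -3.3, 4.8]
grip_width: 0.132
```

move_arm([
  [0, 0, 0, 0, -0.0005, 0, 0.0],
  [0, 0, 0, 0, -0.0005, 0, 0.0],
])

```text
clock: 9.15
position: [0.5073, 0.1542, 0.0688]
ee_rot: [0.995, -0.099, 0.0, 0.0]
ft_force: [-1.0, -2.9, 5.1]
grip_width: 0.132
```

move_arm([
  [0, 0, 0, 0, -0.0005, 0, 0.0],
  [0, 0, 0, 0, -0.0005, 0, 0.0],
])

```text
clock: 9.35
position: [0.5074, 0.1547, 0.0688]
ee_rot: [0.995, -0.099, 0.0, 0.0]
ft_force: [-0.1, -3.2, 3.7]
grip_width: 0.136
```

move_arm([
  [0, 0, 0, 0, -0.0005, 0, 0.0],
  [0, 0, 0, 0, -0.0005, 0, 0.0],
])

```text
clock: 9.55
position: [0.5075, 0.1553, 0.0688]
ee_rot: [0.995, -0.099, 0.0, 0.0]
ft_force: [-0.9, -2.2, 3.6]
grip_width: 0.134
```

move_arm([
  [0, 0, 0, 0, -0.0005, 0, 0.0],
  [0, 0, 0, 0, -0.0005, 0, 0.0],
])

```text
clock: 9.75
position: [0.5076, 0.1557, 0.0688]
ee_rot: [0.995, -0.099, 0.0, 0.0]
ft_force: [-0.7, -3.4, 4.0]
grip_width: 0.135
```

move_arm([
  [0, 0, 0, 0, -0.0005, 0, 0.0],
  [0, 0, 0, 0, -0.0005, 0, 0.0],
])

```text
clock: 9.95
position: [0.5077, 0.1562, 0.0688]
ee_rot: [0.995, -0.099, 0.0, 0.0]
ft_force: [-1.0, -2.8, 4.3]
grip_width: 0.137
```

```bash
python3 snap.py w6
python3 - <<'E'
from h import *
w=cv2.imread("pics/w6.png");g=w.max(2)
print(g[225:262,300]);print(g[225:262,285]);print(g[225:262,338])
w5=cv2.imread("pics/w5.png").max(2);print(w5[225:262,290])
E
```

```text
10.0 [0.5077 0.1563 0.0688] toolx deg -11.32 z [ 0.  0. -1.] [ 0.19  0.36 -0.67  1.86  0.26  1.01 -0.78] [-1.1 -2.8  4.3] 0.13292045410797151
[129 129 128 127 126 125 124 127 124 124 123 127 127 129 132 130 126 104
  68  43  33  34  35  34  32  36  34  34  30  33  37  50  65  72  76  84
  87]
[128 129 128 127 125 126 126 127 126 125 124 123 127 132 133 132 124 109
  84  58  40  37  37  36  34  37  35  39  37  35  51  89 132 146 148 145
 139]
[133 132 131 131 130 131 128 129 129 130 126 126 129 131 132 134 125  95
  56  39  38  36  39  41  38  37  39  37  38  42  70  98 107 102  94  89
  92]
[131 122 102  65  38  35  37  38  37  34  37  39  36  37  38  45  72 100
 121 136 150 156 154 156 158 156 157 156 153 155 156 150 133 115 102  88
  81]
```

Very close now: the bumper's lower edge is at row 256 and the collar edge follows at about 258.

move_arm([
  [0, 0, 0, 0, -0.0005, 0, 0.0],
  [0, 0, 0, 0, -0.0005, 0, 0.0],
])

```text
clock: 10.2
position: [0.5077, 0.1564, 0.0688]
ee_rot: [0.995, -0.099, -0.0, 0.0]
ft_force: [-0.5, -5.4, 5.4]
grip_width: 0.132
```

move_arm([
  [0, 0, 0, 0, -0.0003, 0, 0.0],
  [0, 0, 0, 0, -0.0003, 0, 0.0],
])

```text
clock: 10.4
position: [0.5077, 0.1564, 0.0687]
ee_rot: [0.995, -0.099, -0.0, 0.001]
ft_force: [-1.0, -6.0, 5.6]
grip_width: 0.133
```

Contact: the TCP stopped at y=0.1564 and the force rose from about 3 N to 6 N. I'll add a little preload and hold.

move_arm([
  [0, 0, 0, 0, -0.0005, 0, 0.0],
  [0, 0, 0, 0, -0.0005, 0, 0.0],
  [0, 0, 0, 0, -0.0005, 0, 0.0],
])

```text
clock: 10.7
position: [0.5078, 0.1564, 0.0687]
ee_rot: [0.995, -0.099, -0.0, 0.001]
ft_force: [-1.1, -7.5, 6.5]
grip_width: 0.134
```

move_arm([
  [0, 0, -5, 0, 0, 0, 0.0],
  [0, 0, -10, 0, 0, 0, 0.0],
  [0, 0, -15, 0, 0, 0, 0.0],
  [0, 0, -15, 0, 0, 0, 0.0],
])

```text
clock: 11.1
position: [0.509, 0.1562, 0.069]
ee_rot: [0.999, 0.033, 0.001, 0.001]
ft_force: [2.3, -7.0, 4.9]
grip_width: 0.132
```

move_arm([
  [0, 0, -6, 0, 0, 0, 0.0],
  [0, 0, -12, 0, 0, 0, 0.0],
  [0, 0, -18, 0, 0, 0, 0.0],
  [0, 0, -24, 0, 0, 0, 0.0],
  [0, 0, -24, 0, 0, 0, 0.0],
])

```text
clock: 11.6
position: [0.5093, 0.1558, 0.0691]
ee_rot: [0.971, 0.24, 0.001, 0.001]
ft_force: [2.2, -8.7, 6.0]
grip_width: 0.134
```

```bash
python3 snap.py w7; python3 -c "
from h import *
print(manip.get_obs()['torque'])"
```

```text
11.65 [0.5093 0.1558 0.0691] toolx deg 27.63 z [ 0.002 -0.002 -1.   ] [ 0.29  0.4  -0.78  1.85  0.33  1.03 -0.15] [ 3.3 -9.   4.9] 0.13037666108296433
[-1.99806996 -0.66598408 -0.09255563]
```

move_arm([
  [0, 0, -6, 0, 0, 0, 0.0],
  [0, 0, -12, 0, 0, 0, 0.0],
  [0, 0, -18, 0, 0, 0, 0.0],
  [0, 0, -24, 0, 0, 0, 0.0],
  [0, 0, -24, 0, 0, 0, 0.0],
])

```text
clock: 12.15
position: [0.5088, 0.1554, 0.0688]
ee_rot: [0.9, 0.437, -0.0, 0.001]
ft_force: [1.2, -9.5, 6.4]
grip_width: 0.131
```

move_arm([
  [0, 0, -6, 0, 0, 0, 0.0],
  [0, 0, -12, 0, 0, 0, 0.0],
  [0, 0, -18, 0, 0, 0, 0.0],
  [0, 0, -24, 0, 0, 0, 0.0],
  [0, 0, -27, 0, 0, 0, 0.0],
  [0, 0, -27, 0, 0, 0, 0.0],
])

```text
clock: 12.75
position: [0.5087, 0.1546, 0.0686]
ee_rot: [0.774, 0.634, -0.001, 0.001]
ft_force: [0.6, -11.8, 5.1]
grip_width: 0.134
```

```bash
python3 snap.py w8; python3 -c "
from h import *
a=cv2.imread('pics/w8.png');s=cams.camera('side')[:,:,::-1]
C=np.zeros((480,800,3),np.uint8);C[:,:480]=cv2.resize(a[150:400,190:440],(480,480));C[:,480:]=cv2.resize(s[80:230,220:320],(320,480),interpolation=2)
cv2.imwrite('pics/c8.png',C)"
```

```text
12.8 [0.5087 0.1546 0.0686] toolx deg 78.57 z [ 0.    -0.003 -1.   ] [ 0.41  0.46 -0.95  1.85  0.43  1.06  0.67] [  0.8 -13.1   5.8] 0.13025979562877033
```

View pics/c8.png

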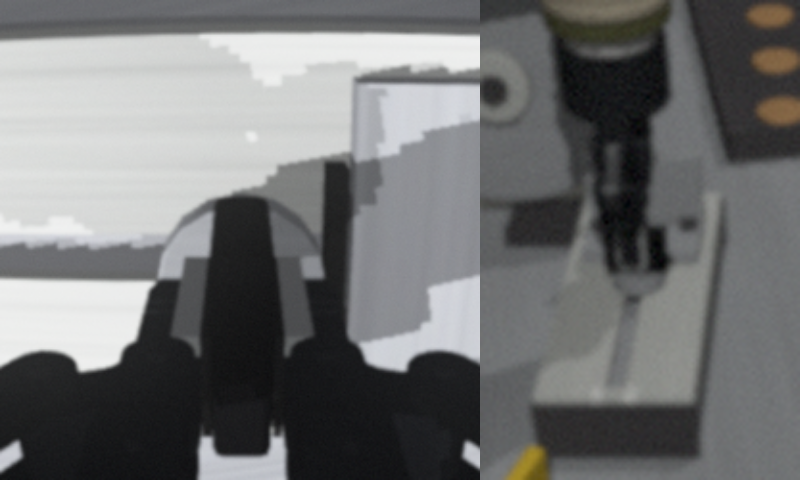

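The bar is now across the slot and the collar touches the bumper at (323,250). The push reads 13 N, so I'll ease it. Then I'll let the spring lift the foot under the lips before opening.

move_arm([
  [0, 0, 0, -0.0007, 0, 0, 0.0],
  [0, 0, 0, -0.0007, 0, 0, 0.0],
  [0, 0, 0, -0.0007, 0, 0, 0.0],
])

```text
clock: 13.15
position: [0.5086, 0.1546, 0.0686]
ee_rot: [0.774, 0.633, -0.001, 0.001]
ft_force: [1.8, -9.0, 3.4]
grip_width: 0.131
```

move_arm([
  [0, 0, 0, 0, 0, -0.001, 0.0],
  [0, 0, 0, 0, 0, -0.002, 0.0],
  [0, 0, 0, 0, 0, -0.002, 0.0],
])

```text
clock: 13.45
position: [0.5083, 0.1547, 0.0704]
ee_rot: [0.774, 0.633, -0.001, 0.001]
ft_force: [2.1, -9.0, 0.8]
grip_width: 0.132
```

move_arm([
  [0, 0, 0, -0.001, 0, -0.0005, 0.0],
  [0, 0, 0, -0.001, 0, -0.0005, 0.0],
])

```text
clock: 13.65
position: [0.5082, 0.1545, 0.0712]
ee_rot: [0.774, 0.633, -0.0, 0.001]
ft_force: [1.9, -6.9, 1.4]
grip_width: 0.135
```

move_arm([
  [0, 0, 0, 0, 0, 0, 0.015],
  [0, 0, 0, 0, 0, 0, 0.02],
  [0, 0, 0, 0, 0, 0, 0.03],
  [0, 0, 0, 0, 0, 0, 0.04],
  [0, 0, 0, 0, 0, 0, 0.04],
  [0, 0, 0, 0, 0, 0, 0.04],
])

```text
clock: 14.25
position: [0.5076, 0.1559, 0.0713]
ee_rot: [0.773, 0.634, 0.0, -0.0]
ft_force: [-0.1, 0.2, -0.1]
grip_width: 0.467
```

move_arm([
  [0, 0, 0, 0, 0, -0.01, 0.04],
  [0, 0, 0, 0, 0, -0.03, 0.04],
  [0, 0, 0, 0, 0, -0.06, 0.04],
  [0, 0, 0, 0, 0, -0.1, 0.04],
  [0, 0, 0, 0, 0, -0.13, 0.04],
  [0, 0, 0, 0, 0, -0.13, 0.04],
  [0, 0, 0, 0, 0, -0.13, 0.04],
])

```text
clock: 14.95
position: [0.5079, 0.1559, 0.2021]
ee_rot: [0.773, 0.634, 0.001, 0.001]
ft_force: [0.6, -0.7, -1.4]
grip_width: 0.47
```

```bash
python3 snap.py w9; python3 -c "
from h import *
a=cv2.imread('pics/w9.png');s=cams.camera('side')[:,:,::-1];cv2.imwrite('pics/s9.png',s)
C=np.zeros((480,800,3),np.uint8);C[:,:480]=cv2.resize(a[130:430,170:470],(480,480));C[:,480:]=cv2.resize(s[80:230,220:320],(320,480),interpolation=2)
cv2.imwrite('pics/c9.png',C)"
```

```text
15.0 [0.5074 0.1556 0.2011] toolx deg 78.67 z [-0.    -0.001 -1.   ] [ 0.51  0.3  -1.04  1.71  0.27  1.29  0.79] [ 0.1  0.5 -0.6] 0.46895503036156955
```

View pics/c9.png

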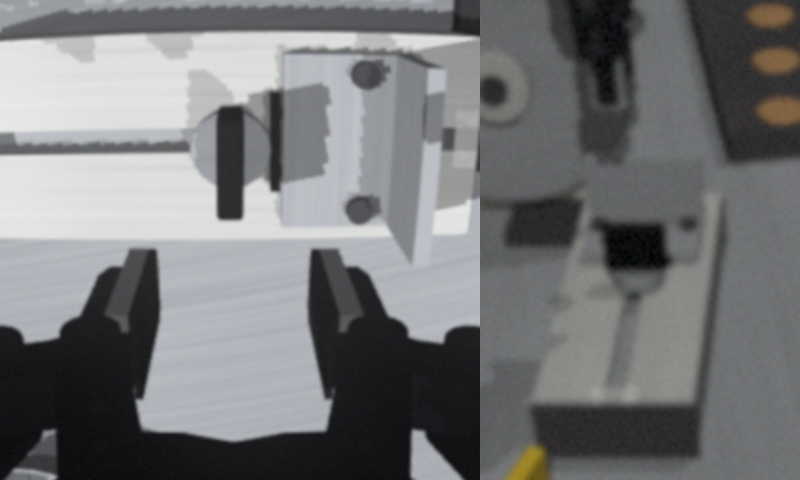

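The stop stands upright and released, with its bar across the slot at (230,160) and the collar at the bumper (270,140). I'll run a quick numeric check and then hand in.

Run:
```python
from h import *
import pickle
w=cv2.imread("pics/w9.png");p=pickle.load(open("pics/w9.pkl","rb"))
k=300/480; c=lambda x,y:(170+x*k,130+y*k)
P=onplane(p,c(230,148),.063,True); n=np.array([.98,-.196])
B=[onplane(p,c(217+13,y),.099,True) for y in(107,217)]
d=B[1]-B[0];print("collar ctr",P,"bar len",np.linalg.norm(d),"dir",np.degrees(np.arctan2(d[1],d[0])),"mid",(B[0]+B[1])/2)
S=[(onplane(p,c(x,133),.05,True)+onplane(p,c(x,154),.05,True))/2 for x in(150,)]
print("slot mid",S,"lateral mm",1e3*n@((P-S[0])[:2]))
a=cv2.imread("pics/side0.png",0)[125:165,245:300].astype(np.float32);b=cv2.imread("pics/s9.png",0)[125:165,245:300].astype(np.float32)
print("side fence shift px",cv2.phaseCorrelate(a[:22],b[:22],cv2.createHanningWindow((55,22),cv2.CV_32F)))
for uv in((282,55),(282,226)): print("fence face corner",onplane(p,c(*uv),.059,True))
o=manip.get_obs();print(o["clock"],o["joint_velocities"].round(4))
```

```text
collar ctr [0.50852034 0.15440661 0.063     ] bar len 0.04932637982348657 dir -11.465139462409777 mid [0.50593943 0.15512653 0.099     ]
slot mid [array([0.50139046, 0.113832  , 0.05      ])] lateral mm -0.9653410894580361
side fence shift px ((0.11117208316473182, -0.010108762006771244), 0.7713655885722902)
fence face corner [0.46910515 0.18782262 0.059     ]
fence face corner [0.55581614 0.17230204 0.059     ]
15.05 [-0.004   0.0118  0.003   0.0066 -0.0005 -0.0004 -0.0019]
```

```bash
python3 -c "
from workcell import manip
print(manip.hand_in())"
```

```text
the job is handed in; nothing more can be done
None
```

The stop is locked in the slot against the fence's bumper and released, and the job is handed in at about 15 s; no verdict is reported.

I took the black-bar stop out of the white block and lowered its foot into the slot, about 3 cm short of the bumper. I pushed it down against the spring, slid it until the force rose from about 3 N to 6–7 N, and turned it 90° while it stayed against the bumper. The foot then rose under the lips before I opened the fingers and backed off.

**Last checks:**
- **Bar:** it lies across the slot to within about 1°.
- **Stop axis:** it is about 1 mm off the slot's middle.
- **Collar:** it touches the bumper. Its final height over the bed I only inferred from the arm's height and the force reading; I did not measure it from two views.
- **Fence:** it shows no forward shift, with 0.1 pixel of movement in the side view.
- **Robot:** it is clear of everything.

**Not as intended:** the sideways force at the wrist, friction included, rose to about 13 N by the end of the turn before I eased it. That stays below the roughly 18 N at which the fence slides. The wrist camera's before-and-after readings of one fence face corner differed by 2.4 mm towards the robot's side, opposite to the push. I put this down to pixel reading and calibration error.

I did not re-measure the jar, bowl and spatula at the end; the arm never came near them.

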